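Clamp a brass casting with five clicks of the ratchet lever and hold it

ROBOT

A 6-joint arm with a two-finger parallel gripper is mounted at the origin on the work surface. World frame = base frame: x ahead of the robot, y to its left, z up, the work surface at z = 0. Lengths are in m, angles in rad, forces in N, time in s.
With the tool pointing down it reaches from about 0.25 to 0.725 m from the base axis. Payload 4 kg.
Tool frame: the origin (TCP) lies midway between the tips of the shut fingers; the grasp point (between the pads) lies bot.pinch_z behind it (bot.pinch_z is the distance from the TCP to the grasp point, in m); z points along the fingers, y is the line along which they close (so a half turn about z gives the same grasp; the last joint's range is limited). The gripper opens to 85 mm and grips with 20 to 120 N. Pads are 22 mm wide; open, the fingers measure 114 mm over their backs; the gripper's body (76 mm by 85 mm) begins 54 mm behind the grasp point. The pads swing forward as they close: fully open they stand 13 mm farther back than shut.
Start: joints at [1.316, 0.241, 0.005, 1.335, 0, 1.571], TCP at [0.126, 0.484, 0.231] pointing down, gripper open.
Joint ranges: [-2.72, 2.72], [-1.05, 1.87], [-1.09, 1.28], [-1.99, 2.15], [-1.42, 1.44], [-3.14, 3.14]. Speed limits (rad/s): [2.79, 2.79, 3.14, 3.14, 3.14, 3.14].

INTERFACE

Orientations are given as a unit quaternion [x, y, z, w].
In Python, from workcell import bot, cam gives the robot as it stands (bot), with the cameras (cam).
- The arm moves only by the shell command python3 jog.py 'ROWS'. ROWS is a JSON list of rows, 1 to 10 of them, each of 7 numbers: a rotation vector rx, ry, rz in rad, then dx, dy, dz in m, then the finger opening in m; each row is the pose to reach, as a shift and turn from the pose commanded when the command began, along the tool's axes at that moment; what a row does not reach only later rows make up. A row lasts 1/8 s, in which the tool goes at most 0.0625 m and 0.188 rad, less where a joint would pass 70% of its speed; a pose out of reach is approached as far as the arm can. The fingers move at their own pace and stop on an object; the grip force is fixed at half the most. Time passes only in rows, so rows that do not move let the fingers close. It prints the time, the measured TCP pose, the force, the opening and the grip force at its end.
- bot.get_obs(): the state, without advancing time (a new reading comes with each control period).
- cam.camera(name): name is "side" or "top"; returns the picture (480x640x3 uint8, red, green, blue); there is no depth.
- cam.calibration(name): a dict with "mtx" (3x3 intrinsics, pixels), "R" (3x3) and "t" (3): a world point X has camera coordinates R X + t. Camera axes: x right, y down, z forward; pixel columns grow to the right and rows downward; lengths in m; the calibration is good to about 2 mm. A picture is of the moment at which its call begins. calibration takes no time and is no camera call.
- bot.job_done(): hands the job in; it is judged then, once.
The state is a dict: "clock": time; "joint_pos": joint angles; "joint_vel": joint speeds; "tau": joint torques, N m; "eef_pos": TCP position; "tool_rot": TCP orientation; "ft_force": force on the tool from outside, world axes, zero at the start; "ft_torque": the same for the moment, N m; "grip_width": finger opening in m; "grasp_force": force on a finger pad.
Only numpy, scipy, OpenCV 4.12 (cv2) and the standard library are available. Lean on these libraries where they do the work, as an engineer would, in place of code of your own. Each camera call takes 0.05 s, during which the arm holds its last target. There are 200 camera calls.

TASK

Pick the brass casting with the square stub out of the wooden tray, stand it foot down between the jaws of the green bench clamp and let go of it. Then swing the clamp's red-knobbed lever, counting by feel, until the fifth click has just passed - never a sixth - and finish holding the lever there with the fingers, because it springs back when released. Leave the other castings in the tray and do not disturb the slab, bowl, mallet or pliers.

Things in the scene. Friction and masses are not known exactly. Their poses are not given: they have to be found in the camera images.
- casting: the target: brass casting, a rectangular foot 40 (x) x 26 (y) x 14 mm high with a square stub 12 x 12 mm standing on its middle, stub top 56 mm above the underside; 0.14 kg. Origin: centre of the underside, z up along the stub. It stands upright in the tray, on a floor 5 mm above the table
- copper_casting: distractor of the same shape in reddish copper, also standing in the tray; origin at the centre of its underside
- steel_casting: distractor: grey steel casting with the same foot but a round 12 mm stub, also standing in the tray; origin at the centre of its underside
- tray: fixed open wooden tray 250 (x) x 160 (y) x 35 mm high, walls and floor 5 mm; origin at the centre of its underside. Beside the castings it holds low scrap under 9 mm high (a rod, a collar, an offcut). Stubs are about 80 mm or more apart
- clamp: fixed green bench clamp; origin on the table, z up. Base plate 150 (x) x 300 (y) mm, its top 12 mm above the table. Jaws close along y, both centred at x = 0 and with tops 42 mm above the table. Fixed steel jaw: 50 mm wide, face at y = +100 mm. Moving brass jaw: face at y = +62 mm when open
- seat (a point): point on the clamp bed midway between the open jaws (clamp x = 0, y = +81 mm, 12 mm above the table), axes as the clamp's: the casting's underside goes here, its 40 mm side along clamp x, either way round
- pivot (a point): point on the lever's vertical pivot axis (clamp x = 0, y = -90 mm), 12 mm above the table, axes as the clamp's. Letting go, the lever always springs back to rest: it pushes on the knob with about 6 N at rest and about 10 N near the fifth click
- jaw: moving brass jaw pad, 44 mm wide, 16 mm thick; the lever drives it to clamp +y at 16 mm per rad through a spring, so it slides the casting against the fixed jaw and then squeezes it with about 4 to 7 N by the fifth click
- lever: flat steel lever, its bar 38 to 48 mm above the table. At rest it points to clamp -x; swing it anticlockwise from above (knob first moves to clamp -y), 95 degrees at most. After 15 to 30 degrees free travel come clicks 10 degrees (23 mm at the knob) apart: the push rises by 4 to 8 N, then drops by 5 to 8 N as a pin is passed. Origin on the pivot axis at table height, x axis from knob to pivot
- knob (a point): point on the axis of the red knob, 75 mm above the table: a plain upright cylinder 18 mm in diameter, from 48 to 100 mm above the table, 130 mm from the pivot axis
- quadrant: brass disc, 114 mm in diameter, under the lever round the pivot, with seven upright steel pins, one per click, 50 mm from the pivot, 10 degrees apart; set at a different angle each time. Origin on the pivot axis, 12 mm above the table, z up; its x axis points midway between the fifth and sixth pins that the lever meets
- slab: bystander: white marble slab 100 x 150 x 22 mm beyond the clamp; origin at the centre of its underside
- bowl: bystander: copper bowl, 110 mm across, 50 mm high; origin at the centre of its underside
- mallet: bystander: hammer 240 mm long lying on the bench; origin on its underside
- pliers: bystander: red-handled pliers, 150 mm long, 10 mm high, lying near the robot; origin on its underside

How it is judged:
By the outcome, as a careful person would: the job done as asked, in the order asked, and still so for the second after the job is handed in, while the arm keeps its last pose, push and grip.
It also fails if it takes over 72 s, if anything falls off the work surface, if the arm or the gripper's body presses on something with over 40 N, if the wrist force passes 120 N, or if a joint passes its speed limit or range.

## Working session

There is one attempt and no reset: what is moved stays moved. The work goes in short steps, Python scripts to look and compute and a shell command to move; the robot and the scene stay as the last step left them, time stands still between calls to the robot, and variables do not carry over. Pictures are saved under pics/ and viewed, at most 10 in all, crops included, and the job is handed in when it is done.

```bash
ls; mkdir -p pics
python3 - <<'E'
from workcell import bot, cam
import cv2,numpy as np
np.set_printoptions(precision=4,suppress=True)
for n in("top","side"):
    cv2.imwrite(f"pics/{n}0.png",cam.camera(n)[:,:,::-1]); c=cam.calibration(n); print(n,c["mtx"].tolist(),c["R"].tolist(),c["t"])
print(bot.get_obs(),bot.pinch_z)
E
```

```text
jog.py
pics
workcell.py
top [[527.5119387516088, 0.0, 325.9913515636299], [0.0, 527.5119387516088, 243.16093781415773], [0.0, 0.0, 1.0]] [[0.02503310608383876, -0.999681240308577, 0.0032804534596337005], [-0.9917612602737995, -0.02524689617562925, -0.12558740722549347], [0.12563019629022398, -0.00010958376952586013, -0.9920771349907614]] [-0.0444  0.5787  1.1873]
side [[598.3254267989477, 0.0, 318.38949769101987], [0.0, 598.3254267989477, 246.27549775516664], [0.0, 0.0, 1.0]] [[-0.7946044650094387, -0.6071242077247908, 0.001985089823886712], [-0.34859627723256204, 0.45356113621437577, -0.8202212696678399], [0.49707582891009966, -0.6524434780963554, -0.5720429426213279]] [0.4213 0.2948 1.0838]
{'clock': 0.1, 'joint_pos': array([1.316 , 0.2414, 0.0039, 1.3352, 0.    , 1.5708]), 'joint_vel': array([-0.0005, -0.0029,  0.0028, -0.0001, -0.0006,  0.0003]), 'tau': array([ -0.0001, -37.3138,  25.301 ,   0.0109,  -0.    ,  -0.    ]), 'eef_pos': array([0.1259, 0.4833, 0.2305]), 'tool_rot': array([ 0.127 ,  0.9919, -0.0009, -0.0001]), 'ft_force': array([ 0.5511, -0.1427,  1.3111]), 'ft_torque': array([-0.0763,  0.013 ,  0.0373]), 'grasp_force': 0.0, 'grip_width': 0.08554274523712874} 0.0187
```

View pics/top0.png

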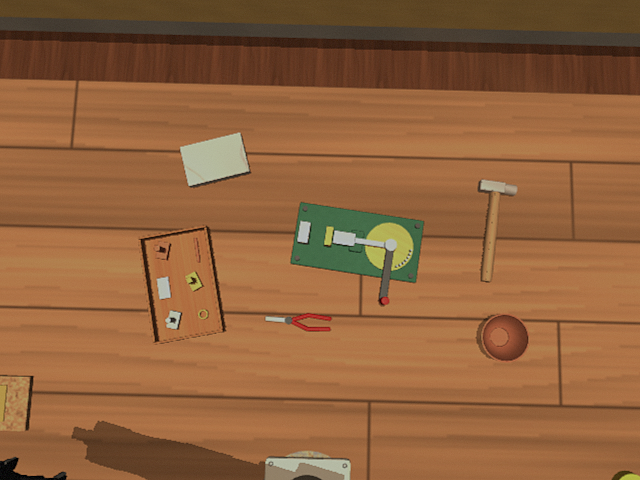

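View pics/side0.png

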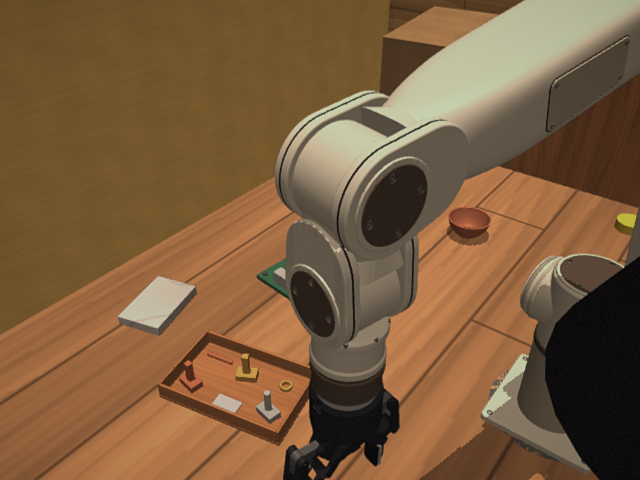

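The top picture shows the brass casting at about (194,281) in the tray, the clamp at (357,243) with its jaws at (304,232) and (329,236), the quadrant at (390,247), and the red knob at (384,300). The side view shows the brass stub at about (246,365), with the arm hiding most of the clamp.

```bash
cat > h.py <<'E'
import cv2,numpy as np
from scipy.spatial.transform import Rotation as Rot
np.set_printoptions(precision=4,suppress=True)
def ray(c,uv,z):
    uv=np.atleast_2d(np.array(uv,float)); d=np.c_[uv,np.ones(len(uv))]@np.linalg.inv(c["mtx"]).T@c["R"]
    o=-c["R"].T@c["t"]; return o+d*((z-o[2])/d[:,2])[:,None]
def proj(c,X):
    p=(np.atleast_2d(X)@c["R"].T+c["t"])@c["mtx"].T; return p[:,:2]/p[:,2:]
E
python3 - <<'E'
from h import *; from workcell import bot, cam
c=cam.calibration("top"); im=cv2.imread("pics/top0.png"); hsv=cv2.cvtColor(im,cv2.COLOR_BGR2HSV)
def big(m): 
    cs,_=cv2.findContours(m,cv2.RETR_EXTERNAL,cv2.CHAIN_APPROX_NONE); return max(cs,key=cv2.contourArea)
g=cv2.inRange(hsv,(60,60,20),(95,255,200)); g=cv2.morphologyEx(g,cv2.MORPH_CLOSE,np.ones((5,5)))
k=big(g); r=cv2.minAreaRect(ray(c,cv2.convexHull(k)[:,0],.012)[:,:2].astype(np.float32)); print("plate",r)
red=cv2.inRange(hsv,(0,180,90),(6,255,255))|cv2.inRange(hsv,(174,180,90),(180,255,255)); red[:290]=0;red[310:]=0;red[:,:370]=0;red[:,400:]=0
ys,xs=np.nonzero(red); print("knob",xs.min(),xs.max(),ys.min(),ys.max(),ray(c,[xs.mean(),ys.mean()],.1))
y=cv2.inRange(hsv,(22,100,60),(34,255,255)); y[:260]=0;y[300:]=0;y[:,:180]=0;y[:,210:]=0
k=big(y); print("cast",cv2.boundingRect(k),cv2.minAreaRect(ray(c,k[:,0],.019)[:,:2].astype(np.float32)))
a=cv2.resize(im[220:350,135:230],None,fx=6,fy=6,interpolation=cv2.INTER_CUBIC)[:600] 
b=cv2.resize(cv2.imread("pics/side0.png")[340:400,220:290],None,fx=5,fy=5,interpolation=cv2.INTER_CUBIC)
t=cv2.resize(im[262:302,172:217],None,fx=8,fy=8,interpolation=cv2.INTER_CUBIC); 
q=cv2.resize(im[195:310,285:430],None,fx=5,fy=5,interpolation=cv2.INTER_CUBIC)
o=np.zeros((320,800,3),np.uint8); o[:t.shape[0],:t.shape[1]]=t; o[:300,400:750]=b; cv2.imwrite("pics/c1.png",o); cv2.imwrite("pics/c2.png",q)
E
```

```text
plate ((0.5882741808891296, -0.10294404625892639), (0.296527624130249, 0.1472904533147812), 82.590087890625)
knob 381 388 297 304 [[ 0.45   -0.1606  0.1   ]]
cast (186, 272, 16, 19) ((0.48559385538101196, 0.27687951922416687), (0.03892148286104202, 0.02638632245361805), 31.572261810302734)
```

View pics/c1.png

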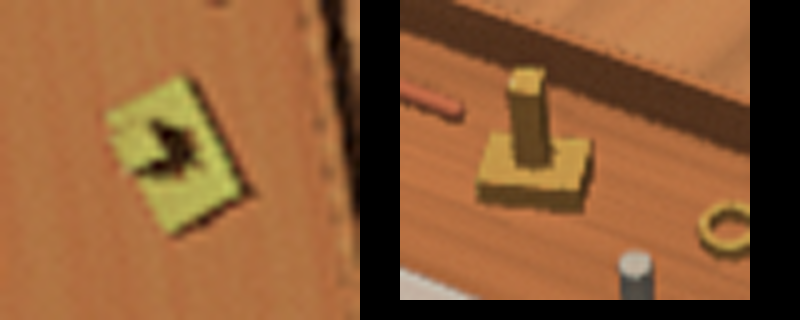

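View pics/c2.png

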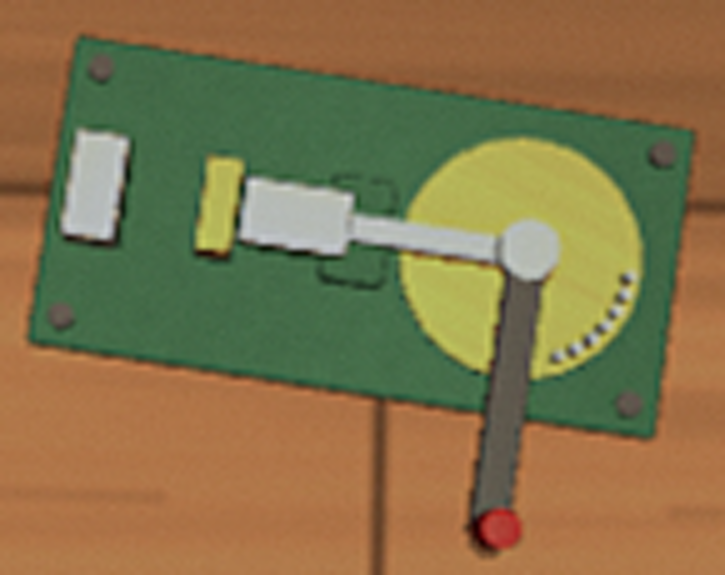

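The crops show the foot top of the brass casting unobstructed apart from its dark stub. They also show the clamp with its jaw faces near crop x=122 (fixed) and x=205 (moving), the disc centre near crop (520,258), the knob at crop (498,528), and seven pins on the lower right rim. I'll check where the clamp origin lies.

Run:
```python
from h import *; from workcell import bot, cam
c=cam.calibration("top"); s=cam.calibration("side")
im=cv2.imread("pics/top0.png"); hsv=cv2.cvtColor(im,cv2.COLOR_BGR2HSV)
cr=lambda u,v:(285+(u+.5)/5-.5,195+(v+.5)/5-.5)
y=cv2.inRange(hsv,(22,100,60),(34,255,255)); y[:215]=0;y[285:]=0;y[:,:355]=0;y[:,425:]=0
ys,xs=np.nonzero(y); P=ray(c,np.c_[xs,ys],.02)[:,:2].astype(np.float32); (x,yy),r=cv2.minEnclosingCircle(P); print("disc",x,yy,r)
O=np.array([.5883,-.1029]); a=np.radians(-7.41)
R=np.array([[np.cos(a),-np.sin(a)],[np.sin(a),np.cos(a)]])
loc=lambda X:(X[:,:2]-O)@R
for n,uv,z in [("hub",(528,250),.05),("jawA",(128,138),.042),("jawB",(117,240),.042),("fixouterA",(77,131),.042),("fixouterB",(63,235),.042),("movA",(208,157),.042),("movB",(196,250),.042),("knob",(498,528),.1),("barL",(472,515),.048),("barR",(512,515),.048),("barhubL",(505,290),.048),("barhubR",(540,290),.048)]:
    X=ray(c,cr(*uv),z); print(n,X,loc(X))
print("disc loc",loc(np.array([[x,yy]])))
print("cam",-c["R"].T@c["t"])
# stub top triangulated: side px
print(proj(s,[[.4856,.2769,.061]]), proj(c,[[.4856,.2769,.061]]))
g=cv2.inRange(hsv,(60,60,20),(95,255,200)); 
for u,v in [(80,38),(693,130),(655,436),(30,345)]: print("corner",loc(ray(c,cr(u,v),.012)))
```

```text
disc 0.5762984752655029 -0.2020111083984375 0.08097394555807114
hub [[ 0.5784 -0.1771  0.05  ]] [[-0.0003 -0.0749]]
jawA [[0.627  0.0081 0.042 ]] [[0.0241 0.1151]]
jawB [[0.5792 0.0118 0.042 ]] [[-0.0238  0.1126]]
fixouterA [[0.6297 0.0319 0.042 ]] [[0.0237 0.139 ]]
fixouterB [[0.5809 0.0368 0.042 ]] [[-0.0254  0.1376]]
movA [[ 0.6191 -0.0292  0.042 ]] [[0.021 0.077]]
movB [[ 0.5755 -0.0248  0.042 ]] [[-0.0228  0.0758]]
knob [[ 0.4501 -0.1591  0.1   ]] [[-0.1298 -0.0736]]
barL [[ 0.4568 -0.1531  0.048 ]] [[-0.124  -0.0668]]
barR [[ 0.4572 -0.1713  0.048 ]] [[-0.1212 -0.0847]]
barhubL [[ 0.5599 -0.167   0.048 ]] [[-0.0199 -0.0672]]
barhubR [[ 0.5603 -0.183   0.048 ]] [[-0.0175 -0.0831]]
disc loc [[ 0.0009 -0.0998]]
cam [ 0.4259 -0.0296  1.2508]
[[246.9029 354.675 ]] [[188.8463 279.7802]]
corner [[0.0732 0.147 ]]
corner [[ 0.0743 -0.1486]]
corner [[-0.0728 -0.15  ]]
corner [[-0.0757  0.1467]]
```

```bash
cat > to.py <<'E'
# prints the shift/turn in tool axes to a target: x y z toolY-yaw(deg), tool down
import sys; from h import *; from workcell import bot, cam
x,y,z,a=map(float,sys.argv[1:5]); o=bot.get_obs(); R=Rot.from_quat(o["tool_rot"])
a=np.radians(a); Y=[np.cos(a),np.sin(a),0]; T=Rot.from_matrix(np.c_[np.cross(Y,[0,0,-1]),Y,[0,0,-1]])
print("t",round(o["clock"],2),"rot",(R.inv()*T).as_rotvec(),"d",R.inv().apply(np.array([x,y,z])-o["eef_pos"]))
E
python3 to.py .4856 .2769 .12 31.57
python3 - <<'E'
from h import *; from workcell import bot, cam
c=cam.calibration("top"); im=cv2.imread("pics/top0.png")
# pins: bright grey in lower right rim
hsv=cv2.cvtColor(im,cv2.COLOR_BGR2HSV)
P=np.array([.5786,-.1775])
for (u,v) in [(553,358),(573,353),(628,277)]:
    X=ray(c,(285+(u+.5)/5-.5,195+(v+.5)/5-.5),.03)[0,:2]-P; print(np.linalg.norm(X),np.degrees(np.arctan2(X[1],X[0]))%360)
E
```

```text
t 0.1 rot [-0.0018  0.0007  0.765 ] d [-0.4001 -0.1089  0.1107]
0.049967153346244096 196.45798018854745
0.05104851068224954 207.3125438351401
0.049646184533507796 259.3302244830514
```

```bash
python3 jog.py '[[0,0,0.1,-0.04,-0.011,0.011,0.05],[0,0,0.19,-0.09,-0.025,0.025,0.05],[0,0,0.28,-0.14,-0.038,0.04,0.05],[0,0,0.38,-0.19,-0.052,0.055,0.05],[0,0,0.47,-0.24,-0.065,0.07,0.05],[0,0,0.57,-0.29,-0.079,0.085,0.05],[0,0,0.66,-0.34,-0.093,0.1,0.05],[0,0,0.73,-0.38,-0.103,0.11,0.05],[0,0,0.765,-0.4,-0.109,0.11,0.05],[0,0,0.765,-0.4,-0.109,0.11,0.05]]'; python3 jog.py '[[0,0,0,0,0,0,0.05],[0,0,0,0,0,0,0.05]]'; python3 to.py .4856 .2769 .027 31.57
python3 - <<'E'
from workcell import bot, cam; import cv2
im=cam.camera("side")[:,:,::-1]; cv2.imwrite("pics/s1.png",im)
E
```

```text
clock: 1.35
eef_pos: [0.4862, 0.277, 0.1211]
tool_rot: [0.489, 0.872, -0.0, -0.0]
ft_force: [-0.9, 0.9, -0.2]
grip_width: 0.0498
grasp_force: 0.0
clock: 1.6
eef_pos: [0.4846, 0.2785, 0.1218]
tool_rot: [0.487, 0.873, 0.0, -0.0]
ft_force: [0.8, -0.2, -0.1]
grip_width: 0.0503
grasp_force: 0.0
t 1.6 rot [ 0.0004 -0.0003  0.0023] d [-0.0019 -0.0001  0.0948]
```

View pics/s1.png

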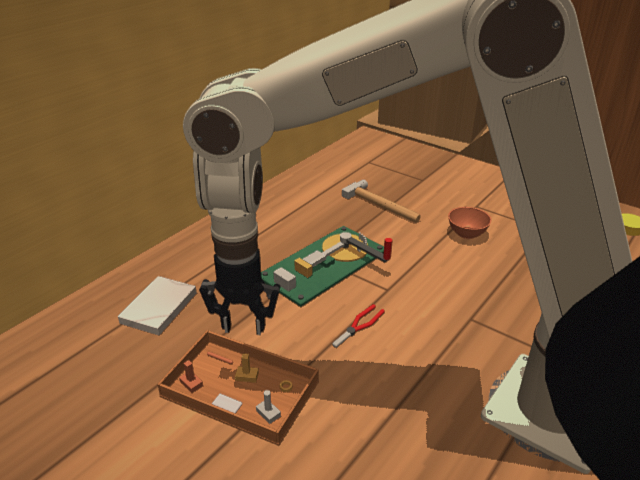

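The side view shows the gripper, with its tips at about (245,330), straddling a point above the brass stub at (246,360). The clamp is now fully visible, with the knob at (388,249). Descend and grip.

```bash
python3 jog.py '[[0,0,0,-0.001,0,0.03,0.05],[0,0,0,-0.001,0,0.06,0.05],[0,0,0,-0.001,0,0.08,0.05],[0,0,0,-0.001,0,0.094,0.05],[0,0,0,-0.001,0,0.094,0.05]]'; python3 jog.py '[[0,0,0,0,0,0,0.0],[0,0,0,0,0,0,0.0],[0,0,0,0,0,0,0.0],[0,0,0,0,0,0,0.0],[0,0,0,0,0,0,0.0],[0,0,0,0,0,0,0.0]]'
```

```text
clock: 2.28
eef_pos: [0.4852, 0.2767, 0.0266]
tool_rot: [0.488, 0.873, -0.001, -0.001]
ft_force: [-0.4, -0.1, -0.1]
grip_width: 0.0501
grasp_force: 0.0
clock: 3.02
eef_pos: [0.487, 0.2772, 0.0284]
tool_rot: [0.488, 0.873, 0.001, 0.001]
ft_force: [-0.6, 0.2, 6.3]
grip_width: 0.0109
grasp_force: 58.9
```

```bash
python3 jog.py '[[0,0,0,0,0,-0.02,0],[0,0,0,0,0,-0.05,0],[0,0,0,0,0,-0.08,0],[0,0,0,0,0,-0.1,0],[0,0,0,0,0,-0.1,0],[0,0,0,0,0,-0.1,0]]'
python3 to.py .6006 -.0079 .12 -7.41
python3 - <<'E'
from workcell import bot, cam; import cv2
im=cam.camera("side")[:,:,::-1]; cv2.imwrite("pics/s2.png",cv2.resize(im[220:400,160:400],None,fx=3,fy=3,interpolation=cv2.INTER_CUBIC))
E
```

```text
clock: 3.78
eef_pos: [0.4854, 0.2762, 0.126]
tool_rot: [0.488, 0.873, -0.001, -0.001]
ft_force: [-0.2, -0.4, -1.2]
grip_width: 0.0107
grasp_force: 58.5
t 3.77 rot [-0.0022  0.0008  0.6803] d [-0.3024 -0.0505  0.0061]
```

View pics/s2.png

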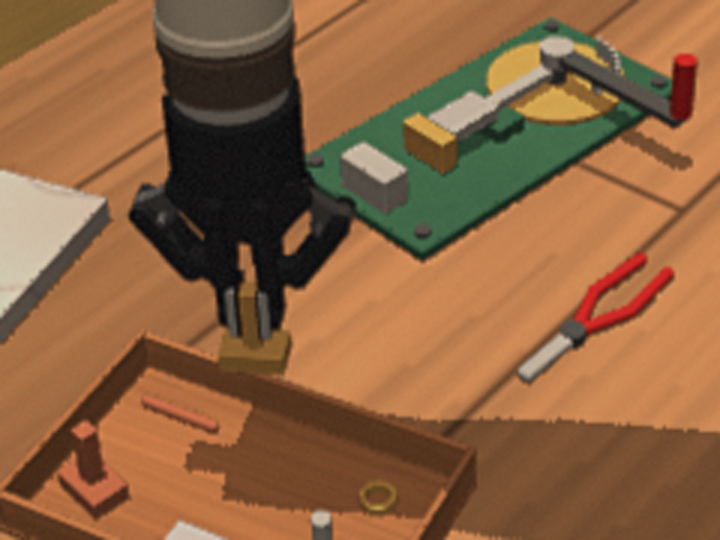

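The crop shows the brass casting held upright at about (250,310), clear of the tray, with the other castings untouched. Carry it to the seat.

```bash
python3 jog.py '[[0,0,0.08,-0.035,-0.006,0,0],[0,0,0.17,-0.075,-0.012,0,0],[0,0,0.26,-0.115,-0.019,0,0],[0,0,0.35,-0.155,-0.026,0,0],[0,0,0.44,-0.195,-0.033,0,0],[0,0,0.53,-0.235,-0.039,0,0],[0,0,0.6,-0.27,-0.045,0,0],[0,0,0.66,-0.292,-0.049,0,0],[0,0,0.68,-0.3024,-0.0505,0,0],[0,0,0.68,-0.3024,-0.0505,0,0]]'; python3 jog.py '[[0,0,0,0,0,0,0],[0,0,0,0,0,0,0],[0,0,0,0,0,0,0]]'; python3 to.py .6006 -.0079 .0345 -7.41
python3 - <<'E'
from workcell import bot, cam; import cv2
im=cam.camera("side")[:,:,::-1]; cv2.imwrite("pics/s3.png",cv2.resize(im[150:320,220:420],None,fx=3.5,fy=3.5,interpolation=cv2.INTER_CUBIC))
E
```

```text
clock: 5.08
eef_pos: [0.6012, -0.0073, 0.1268]
tool_rot: [0.751, 0.66, -0.0, -0.001]
ft_force: [0.1, 0.3, -0.7]
grip_width: 0.0113
grasp_force: 58.5
clock: 5.45
eef_pos: [0.6013, -0.0066, 0.1275]
tool_rot: [0.751, 0.661, 0.0, 0.0]
ft_force: [0.1, 0.4, -1.0]
grip_width: 0.011
grasp_force: 58.5
t 5.45 rot [ 0.0001 -0.0001  0.0016] d [-0.0014 -0.0006  0.093 ]
```

View pics/s3.png

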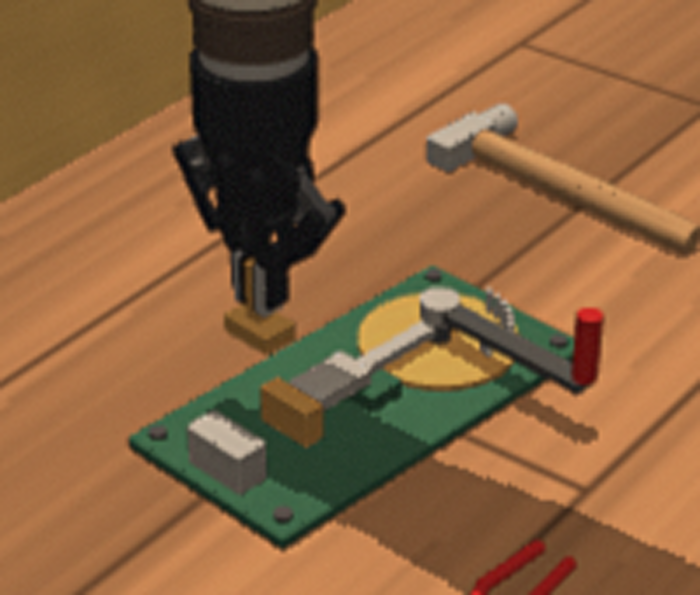

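The casting is above the gap, still upright, and its foot is aligned with the jaws. Lower it gently.

```bash
python3 jog.py '[[0,0,0,-0.001,0,0.03,0],[0,0,0,-0.001,0,0.055,0],[0,0,0,-0.001,0,0.072,0],[0,0,0,-0.001,0,0.082,0],[0,0,0,-0.001,0,0.087,0],[0,0,0,-0.001,0,0.087,0],[0,0,0,-0.001,0,0.087,0]]'; python3 jog.py '[[0,0,0,0,0,0.002,0],[0,0,0,0,0,0.002,0]]';  python3 jog.py '[[0,0,0,0,0,0.002,0],[0,0,0,0,0,0.002,0]]'
```

```text
clock: 6.38
eef_pos: [0.602, -0.0084, 0.0412]
tool_rot: [0.751, 0.66, 0.001, 0.001]
ft_force: [0.3, -0.1, -0.6]
grip_width: 0.0106
grasp_force: 58.6
clock: 6.62
eef_pos: [0.6013, -0.0084, 0.0384]
tool_rot: [0.751, 0.66, 0.0, 0.0]
ft_force: [-0.3, 0.3, -1.0]
grip_width: 0.0107
grasp_force: 58.6
clock: 6.88
eef_pos: [0.6011, -0.0084, 0.0361]
tool_rot: [0.751, 0.66, -0.0, -0.0]
ft_force: [-0.1, -1.4, -1.2]
grip_width: 0.0106
grasp_force: 58.6
```

```bash
python3 jog.py '[[0,0,0,0,0,0.001,0],[0,0,0,0,0,0.001,0]]'; python3 jog.py '[[0,0,0,0,0,0.001,0],[0,0,0,0,0,0.001,0]]';python3 jog.py '[[0,0,0,0,0,0.001,0],[0,0,0,0,0,0.001,0]]'
```

```text
clock: 7.12
eef_pos: [0.6014, -0.0084, 0.0354]
tool_rot: [0.751, 0.66, 0.0, 0.0]
ft_force: [-0.6, 0.7, -0.4]
grip_width: 0.0113
grasp_force: 58.7
clock: 7.38
eef_pos: [0.6014, -0.0084, 0.0354]
tool_rot: [0.751, 0.66, 0.0, 0.0]
ft_force: [-2.8, 0.5, 6.1]
grip_width: 0.0109
grasp_force: 59.6
clock: 7.62
eef_pos: [0.6015, -0.0084, 0.0354]
tool_rot: [0.751, 0.66, 0.0, 0.0]
ft_force: [-3.9, 0.6, 11.0]
grip_width: 0.0114
grasp_force: 60.3
```

```bash
python3 jog.py '[[0,0,0,0,0,-0.001,0],[0,0,0,0,0,-0.001,0.035],[0,0,0,0,0,-0.001,0.035],[0,0,0,0,0,-0.001,0.035],[0,0,0,0,0,-0.001,0.035]]'; python3 jog.py '[[0,0,0,0,0,-0.03,0.035],[0,0,0,0,0,-0.07,0.035],[0,0,0,0,0,-0.12,0.05],[0,0,0,0,0,-0.16,0.05],[0,0,0,0,0,-0.16,0.05]]'; python3 to.py .4497 -.1607 .14 82.6
python3 - <<'E'
from workcell import bot, cam; import cv2,numpy as np
s=cam.camera("side")[:,:,::-1]; t=cam.camera("top")[:,:,::-1]
o=np.hstack([cv2.resize(s[200:320,250:380],(390,360)),cv2.resize(t[195:315,285:415],(390,360))]); cv2.imwrite("pics/s4.png",o)
E
```

```text
clock: 8.25
eef_pos: [0.6012, -0.0084, 0.034]
tool_rot: [0.751, 0.66, -0.0, -0.0]
ft_force: [-0.5, 0.1, -0.3]
grip_width: 0.0353
grasp_force: 0.0
clock: 8.88
eef_pos: [0.6039, -0.0084, 0.1988]
tool_rot: [0.751, 0.66, 0.003, 0.003]
ft_force: [-0.1, 0.2, -0.1]
grip_width: 0.0499
grasp_force: 0.0
t 8.88 rot [ 0.0076  0.0061 -1.5707] d [-0.1709 -0.1338  0.0575]
```

View pics/s4.png

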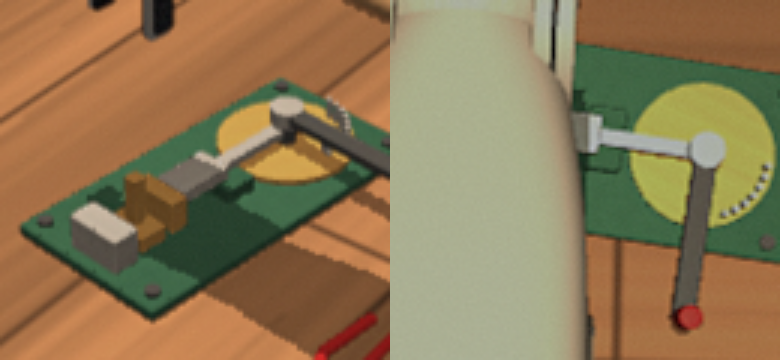

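The left half shows the casting standing foot down between the jaws at about (145,215), with the gripper clear. The right half shows the lever still at rest. Next, go over the knob.

```bash
python3 jog.py '[[0,0,-0.16,-0.017,-0.013,0,0.05],[0,0,-0.32,-0.035,-0.027,0,0.05],[0,0,-0.49,-0.053,-0.042,0.01,0.05],[0,0,-0.66,-0.072,-0.056,0.02,0.05],[0,0,-0.83,-0.09,-0.07,0.03,0.05],[0,0,-1.0,-0.109,-0.085,0.04,0.05],[0,0,-1.17,-0.127,-0.1,0.05,0.05],[0,0,-1.34,-0.146,-0.114,0.058,0.05],[0,0,-1.5,-0.164,-0.128,0.058,0.05],[0,0,-1.57,-0.171,-0.134,0.058,0.05]]'; python3 jog.py '[[0,0,0,0,0,0,0.05],[0,0,0,0,0,0,0.05],[0,0,0,0,0,0,0.05]]'; python3 to.py .4497 -.1607 .057 82.6
python3 - <<'E'
from workcell import bot, cam; import cv2,numpy as np
s=cam.camera("side")[:,:,::-1]
cv2.imwrite("pics/s5.png",cv2.resize(s[150:320,250:450],(700,595)))
E
```

```text
clock: 10.22
eef_pos: [0.4439, -0.1608, 0.1342]
tool_rot: [0.064, 0.998, 0.001, -0.002]
ft_force: [0.2, -0.1, 0.6]
grip_width: 0.0497
grasp_force: 0.0
clock: 10.6
eef_pos: [0.4466, -0.1603, 0.1359]
tool_rot: [0.065, 0.998, 0.0, -0.0]
ft_force: [-0.2, 0.6, 0.2]
grip_width: 0.0499
grasp_force: 0.0
t 10.6 rot [ 0.0002 -0.0006 -0.0005] d [-0.0032 -0.      0.0789]
```

View pics/s5.png

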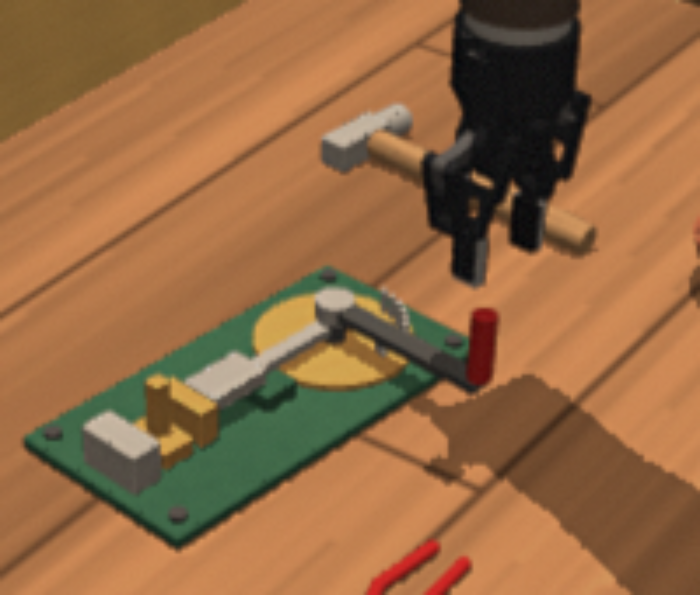

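The casting stands in place, and the fingers are directly above the knob at crop (483,345). Descend and grip it.

```bash
python3 jog.py '[[0,0,0,-0.003,0,0.02,0.05],[0,0,0,-0.003,0,0.04,0.05],[0,0,0,-0.003,0,0.06,0.05],[0,0,0,-0.003,0,0.074,0.05],[0,0,0,-0.003,0,0.074,0.05],[0,0,0,-0.003,0,0.074,0.05]]'; python3 to.py .4497 -.1607 .06 82.6; python3 jog.py '[[0,0,0,0,0,0,0],[0,0,0,0,0,0,0],[0,0,0,0,0,0,0],[0,0,0,0,0,0,0],[0,0,0,0,0,0,0]]'
```

```text
clock: 11.4
eef_pos: [0.45, -0.1612, 0.0629]
tool_rot: [0.065, 0.998, -0.0, 0.0]
ft_force: [0.3, -0.3, -0.1]
grip_width: 0.05
grasp_force: 0.0
t 11.4 rot [-0.0002  0.001  -0.0005] d [0.0004 0.0005 0.0029]
clock: 12.02
eef_pos: [0.4501, -0.1598, 0.0632]
tool_rot: [0.065, 0.998, 0.001, 0.001]
ft_force: [-0.2, 5.5, 4.2]
grip_width: 0.0166
grasp_force: 58.5
```

Gripped. Take up the free travel to 14°, then feel in small steps.

```bash
python3 jog.py '[[0,0,-0.061,-0.0002,-0.0079,0,0],[0,0,-0.122,-0.001,-0.0158,0,0],[0,0,-0.183,-0.0022,-0.0237,0,0],[0,0,-0.2443,-0.0039,-0.0314,0,0],[0,0,-0.2443,-0.0039,-0.0314,0,0]]' | grep -E 'clo|eef|ft'
python3 jog.py '[[0,0,-0.0349,-0.0001,-0.0045,0,0],[0,0,-0.0349,-0.0001,-0.0045,0,0]]' | grep -E 'eef|ft'
python3 jog.py '[[0,0,-0.0349,-0.0001,-0.0045,0,0],[0,0,-0.0349,-0.0001,-0.0045,0,0]]' | grep -E 'eef|ft'
python3 jog.py '[[0,0,-0.0175,0,-0.0023,0,0],[0,0,-0.0175,0,-0.0023,0,0]]' | grep -E 'eef|ft'
python3 jog.py '[[0,0,-0.0175,0,-0.0023,0,0],[0,0,-0.0175,0,-0.0023,0,0]]' | grep -E 'eef|ft'
python3 jog.py '[[0,0,-0.0175,0,-0.0023,0,0],[0,0,-0.0175,0,-0.0023,0,0]]' | grep -E 'eef|ft'
python3 jog.py '[[0,0,-0.0175,0,-0.0023,0,0],[0,0,-0.0175,0,-0.0023,0,0]]' | grep -E 'eef|ft'
python3 jog.py '[[0,0,-0.0175,0,-0.0023,0,0],[0,0,-0.0175,0,-0.0023,0,0]]' | grep -E 'clo|eef|ft'
```

```text
clock: 12.65
eef_pos: [0.4499, -0.1919, 0.0632]
ft_force: [-0.1, 5.5, 6.4]
eef_pos: [0.4505, -0.1961, 0.0632]
ft_force: [-0.9, 5.8, 5.3]
eef_pos: [0.4512, -0.2005, 0.0632]
ft_force: [0.0, 6.3, 5.4]
eef_pos: [0.4517, -0.2027, 0.0632]
ft_force: [0.6, 5.3, 5.8]
eef_pos: [0.4521, -0.2049, 0.0632]
ft_force: [-0.2, 6.0, 5.7]
eef_pos: [0.4527, -0.2072, 0.0632]
ft_force: [0.4, 6.0, 5.0]
eef_pos: [0.4531, -0.2094, 0.0632]
ft_force: [-0.7, 5.7, 6.3]
clock: 14.4
eef_pos: [0.4537, -0.2113, 0.0632]
ft_force: [0.2, 6.0, 6.2]
```

```bash
python3 jog.py '[[0,0,-0.0175,0,-0.0023,0,0],[0,0,-0.0175,0,-0.0023,0,0]]' | grep -E 'eef|ft'
python3 jog.py '[[0,0,-0.0175,0,-0.0023,0,0],[0,0,-0.0175,0,-0.0023,0,0]]' | grep -E 'eef|ft'
python3 jog.py '[[0,0,-0.0175,0,-0.0023,0,0],[0,0,-0.0175,0,-0.0023,0,0]]' | grep -E 'eef|ft'
python3 jog.py '[[0,0,-0.0175,0,-0.0023,0,0],[0,0,-0.0175,0,-0.0023,0,0]]' | grep -E 'eef|ft'
python3 jog.py '[[0,0,-0.0175,0,-0.0023,0,0],[0,0,-0.0175,0,-0.0023,0,0]]' | grep -E 'eef|ft'
python3 jog.py '[[0,0,-0.0175,0,-0.0023,0,0],[0,0,-0.0175,0,-0.0023,0,0]]' | grep -E 'clo|eef|ft'
python3 jog.py '[[0,0,-0.0175,0,-0.0023,0,0],[0,0,-0.0175,0,-0.0023,0,0]]' | grep -E 'eef|ft'
python3 jog.py '[[0,0,-0.0175,0,-0.0023,0,0],[0,0,-0.0175,0,-0.0023,0,0]]' | grep -E 'clo|eef|ft'
```

```text
eef_pos: [0.4542, -0.2132, 0.0632]
ft_force: [-0.2, 7.1, 6.1]
eef_pos: [0.4547, -0.2148, 0.0632]
ft_force: [-0.7, 9.4, 8.0]
eef_pos: [0.4555, -0.2175, 0.0632]
ft_force: [-0.2, 6.2, 5.6]
eef_pos: [0.4564, -0.2199, 0.0632]
ft_force: [0.7, 6.5, 6.2]
eef_pos: [0.4573, -0.2224, 0.0632]
ft_force: [0.4, 5.7, 5.4]
clock: 15.9
eef_pos: [0.4582, -0.2248, 0.0632]
ft_force: [0.9, 5.1, 4.6]
eef_pos: [0.4591, -0.2272, 0.0632]
ft_force: [0.1, 5.1, 5.5]
clock: 16.4
eef_pos: [0.4599, -0.2291, 0.0632]
ft_force: [0.4, 5.6, 5.2]
```

Click 1 came near 197°, which matches the first pin seen. The lever is now at about 203.5°, so continue.

```bash
python3 jog.py '[[0,0,-0.0175,0,-0.0023,0,0],[0,0,-0.0175,0,-0.0023,0,0]]' | grep -E 'eef|ft'
python3 jog.py '[[0,0,-0.0175,0,-0.0023,0,0],[0,0,-0.0175,0,-0.0023,0,0]]' | grep -E 'eef|ft'
python3 jog.py '[[0,0,-0.0175,0,-0.0023,0,0],[0,0,-0.0175,0,-0.0023,0,0]]' | grep -E 'eef|ft'
python3 jog.py '[[0,0,-0.0175,0,-0.0023,0,0],[0,0,-0.0175,0,-0.0023,0,0]]' | grep -E 'eef|ft'
python3 jog.py '[[0,0,-0.0175,0,-0.0023,0,0],[0,0,-0.0175,0,-0.0023,0,0]]' | grep -E 'eef|ft'
python3 jog.py '[[0,0,-0.0175,0,-0.0023,0,0],[0,0,-0.0175,0,-0.0023,0,0]]' | grep -E 'eef|ft'
python3 jog.py '[[0,0,-0.0175,0,-0.0023,0,0],[0,0,-0.0175,0,-0.0023,0,0]]' | grep -E 'eef|ft'
python3 jog.py '[[0,0,-0.0175,0,-0.0023,0,0],[0,0,-0.0175,0,-0.0023,0,0]]' | grep -E 'eef|ft'
python3 jog.py '[[0,0,-0.0175,0,-0.0023,0,0],[0,0,-0.0175,0,-0.0023,0,0]]' | grep -E 'eef|ft'
python3 jog.py '[[0,0,-0.0175,0,-0.0023,0,0],[0,0,-0.0175,0,-0.0023,0,0]]' | grep -E 'eef|ft'
python3 jog.py '[[0,0,-0.0175,0,-0.0023,0,0],[0,0,-0.0175,0,-0.0023,0,0]]' | grep -E 'eef|ft'
python3 jog.py '[[0,0,-0.0175,0,-0.0023,0,0],[0,0,-0.0175,0,-0.0023,0,0]]' | grep -E 'clo|eef|ft'
```

```text
eef_pos: [0.4608, -0.231, 0.0632]
ft_force: [-0.3, 5.9, 6.3]
eef_pos: [0.4616, -0.2329, 0.0632]
ft_force: [-0.4, 7.5, 6.5]
eef_pos: [0.4624, -0.2345, 0.0632]
ft_force: [0.1, 9.2, 8.3]
eef_pos: [0.4633, -0.2363, 0.0632]
ft_force: [0.1, 8.3, 8.8]
eef_pos: [0.4646, -0.2388, 0.0632]
ft_force: [1.0, 6.8, 6.9]
eef_pos: [0.4659, -0.241, 0.0632]
ft_force: [0.8, 7.5, 6.2]
eef_pos: [0.4672, -0.2433, 0.0632]
ft_force: [0.9, 6.4, 6.2]
eef_pos: [0.4683, -0.2452, 0.0632]
ft_force: [0.7, 6.5, 6.4]
eef_pos: [0.4696, -0.2474, 0.0632]
ft_force: [1.6, 4.8, 6.0]
eef_pos: [0.4708, -0.2492, 0.0632]
ft_force: [0.4, 6.4, 6.7]
eef_pos: [0.4719, -0.2508, 0.0632]
ft_force: [0.7, 6.6, 7.4]
clock: 19.4
eef_pos: [0.4731, -0.2525, 0.0632]
ft_force: [0.4, 7.2, 6.7]
```

Click 2 came near 207.5°, and the lever is now at about 215.4°.

```bash
python3 jog.py '[[0,0,-0.0175,0,-0.0023,0,0],[0,0,-0.0175,0,-0.0023,0,0]]' | grep -E 'eef|ft'
python3 jog.py '[[0,0,-0.0175,0,-0.0023,0,0],[0,0,-0.0175,0,-0.0023,0,0]]' | grep -E 'eef|ft'
python3 jog.py '[[0,0,-0.0175,0,-0.0023,0,0],[0,0,-0.0175,0,-0.0023,0,0]]' | grep -E 'eef|ft'
python3 jog.py '[[0,0,-0.0175,0,-0.0023,0,0],[0,0,-0.0175,0,-0.0023,0,0]]' | grep -E 'eef|ft'
python3 jog.py '[[0,0,-0.0175,0,-0.0023,0,0],[0,0,-0.0175,0,-0.0023,0,0]]' | grep -E 'eef|ft'
python3 jog.py '[[0,0,-0.0175,0,-0.0023,0,0],[0,0,-0.0175,0,-0.0023,0,0]]' | grep -E 'eef|ft'
python3 jog.py '[[0,0,-0.0175,0,-0.0023,0,0],[0,0,-0.0175,0,-0.0023,0,0]]' | grep -E 'eef|ft'
python3 jog.py '[[0,0,-0.0175,0,-0.0023,0,0],[0,0,-0.0175,0,-0.0023,0,0]]' | grep -E 'eef|ft'
python3 jog.py '[[0,0,-0.0175,0,-0.0023,0,0],[0,0,-0.0175,0,-0.0023,0,0]]' | grep -E 'eef|ft'
python3 jog.py '[[0,0,-0.0175,0,-0.0023,0,0],[0,0,-0.0175,0,-0.0023,0,0]]' | grep -E 'eef|ft'
python3 jog.py '[[0,0,-0.0175,0,-0.0023,0,0],[0,0,-0.0175,0,-0.0023,0,0]]' | grep -E 'eef|ft'
python3 jog.py '[[0,0,-0.0175,0,-0.0023,0,0],[0,0,-0.0175,0,-0.0023,0,0]]' | grep -E 'eef|ft'
python3 jog.py '[[0,0,-0.0175,0,-0.0023,0,0],[0,0,-0.0175,0,-0.0023,0,0]]' | grep -E 'clo|eef|ft|gr'
```

```text
eef_pos: [0.474, -0.2539, 0.0632]
ft_force: [-0.8, 7.8, 7.4]
eef_pos: [0.4752, -0.2554, 0.0631]
ft_force: [-1.8, 9.3, 8.7]
eef_pos: [0.4765, -0.2572, 0.0632]
ft_force: [-1.4, 9.7, 8.8]
eef_pos: [0.4784, -0.2596, 0.0632]
ft_force: [0.1, 7.8, 7.2]
eef_pos: [0.4801, -0.2616, 0.0632]
ft_force: [1.3, 7.4, 6.5]
eef_pos: [0.4816, -0.2634, 0.0632]
ft_force: [0.3, 6.7, 6.7]
eef_pos: [0.4833, -0.2653, 0.0632]
ft_force: [0.6, 6.4, 7.0]
eef_pos: [0.4847, -0.2669, 0.0632]
ft_force: [0.1, 6.9, 6.6]
eef_pos: [0.4861, -0.2683, 0.0632]
ft_force: [-0.8, 7.5, 8.0]
eef_pos: [0.4876, -0.2698, 0.0632]
ft_force: [-0.9, 7.9, 7.7]
eef_pos: [0.4888, -0.2711, 0.0632]
ft_force: [-1.1, 9.7, 9.2]
eef_pos: [0.4902, -0.2724, 0.0632]
ft_force: [-2.9, 10.4, 9.2]
clock: 22.65
eef_pos: [0.4917, -0.2738, 0.0632]
ft_force: [-3.2, 9.9, 9.4]
grip_width: 0.0169
grasp_force: 59.4
```

Click 3 came near 218°, and click 4 is imminent at 228°.

```bash
python3 jog.py '[[0,0,-0.0175,0,-0.0023,0,0],[0,0,-0.0175,0,-0.0023,0,0]]' | grep -E 'eef|ft'
python3 jog.py '[[0,0,-0.0175,0,-0.0023,0,0],[0,0,-0.0175,0,-0.0023,0,0]]' | grep -E 'eef|ft'
python3 jog.py '[[0,0,-0.0175,0,-0.0023,0,0],[0,0,-0.0175,0,-0.0023,0,0]]' | grep -E 'eef|ft'
python3 jog.py '[[0,0,-0.0175,0,-0.0023,0,0],[0,0,-0.0175,0,-0.0023,0,0]]' | grep -E 'eef|ft'
python3 jog.py '[[0,0,-0.0175,0,-0.0023,0,0],[0,0,-0.0175,0,-0.0023,0,0]]' | grep -E 'eef|ft'
python3 jog.py '[[0,0,-0.0175,0,-0.0023,0,0],[0,0,-0.0175,0,-0.0023,0,0]]' | grep -E 'eef|ft'
python3 jog.py '[[0,0,-0.0175,0,-0.0023,0,0],[0,0,-0.0175,0,-0.0023,0,0]]' | grep -E 'clo|eef|ft|gr'
```

```text
eef_pos: [0.494, -0.2758, 0.0632]
ft_force: [-0.6, 9.0, 7.4]
eef_pos: [0.4959, -0.2774, 0.0632]
ft_force: [-0.8, 7.1, 7.6]
eef_pos: [0.4978, -0.279, 0.0632]
ft_force: [-0.5, 7.8, 7.2]
eef_pos: [0.4999, -0.2807, 0.0632]
ft_force: [0.3, 7.1, 7.5]
eef_pos: [0.5015, -0.282, 0.0632]
ft_force: [-0.7, 7.3, 7.5]
eef_pos: [0.5031, -0.2832, 0.0632]
ft_force: [-1.1, 6.8, 7.9]
clock: 24.4
eef_pos: [0.5048, -0.2844, 0.0631]
ft_force: [-1.6, 8.0, 8.6]
grip_width: 0.0166
grasp_force: 59.1
```

Click 4 came near 228.5°, and the lever is now at about 235.4°. Take fewer steps per command now.

```bash
python3 jog.py '[[0,0,-0.0175,0,-0.0023,0,0],[0,0,-0.0175,0,-0.0023,0,0]]' | grep -E 'eef|ft'
python3 jog.py '[[0,0,-0.0175,0,-0.0023,0,0],[0,0,-0.0175,0,-0.0023,0,0]]' | grep -E 'eef|ft'
python3 jog.py '[[0,0,-0.0175,0,-0.0023,0,0],[0,0,-0.0175,0,-0.0023,0,0]]' | grep -E 'eef|ft'
python3 jog.py '[[0,0,-0.0175,0,-0.0023,0,0],[0,0,-0.0175,0,-0.0023,0,0]]' | grep -E 'clo|eef|ft|gr'
```

```text
eef_pos: [0.5064, -0.2854, 0.0632]
ft_force: [-2.1, 8.6, 9.0]
eef_pos: [0.5079, -0.2865, 0.0632]
ft_force: [-3.2, 9.6, 10.3]
eef_pos: [0.5093, -0.2874, 0.0631]
ft_force: [-5.2, 10.0, 11.4]
clock: 25.4
eef_pos: [0.512, -0.2891, 0.0632]
ft_force: [-2.8, 9.0, 8.9]
grip_width: 0.0164
grasp_force: 59.2
```

```bash
python3 jog.py '[[0,0,-0.0175,0,-0.0023,0,0],[0,0,-0.0175,0,-0.0023,0,0]]' | grep -E 'eef|ft'
python3 jog.py '[[0,0,-0.0087,0,-0.0011,0,0],[0,0,-0.0087,0,-0.0011,0,0],[0,0,-0.0087,0,-0.0011,0,0],[0,0,-0.0087,0,-0.0011,0,0]]' | grep -E 'clo|eef|ft|gr'
python3 - <<'E'
from workcell import bot, cam; import cv2,numpy as np
s=cam.camera("side")[:,:,::-1];t=cam.camera("top")[:,:,::-1]
cv2.imwrite("pics/s6.png",np.hstack([cv2.resize(s[190:330,250:420],(425,350)),cv2.resize(t[210:350,140:310],(375,350))]))
E
```

```text
eef_pos: [0.5144, -0.2905, 0.0632]
ft_force: [-0.5, 8.0, 7.4]
clock: 26.15
eef_pos: [0.5153, -0.291, 0.0632]
ft_force: [-1.9, 8.0, 8.4]
grip_width: 0.0166
grasp_force: 59.1
```

View pics/s6.png

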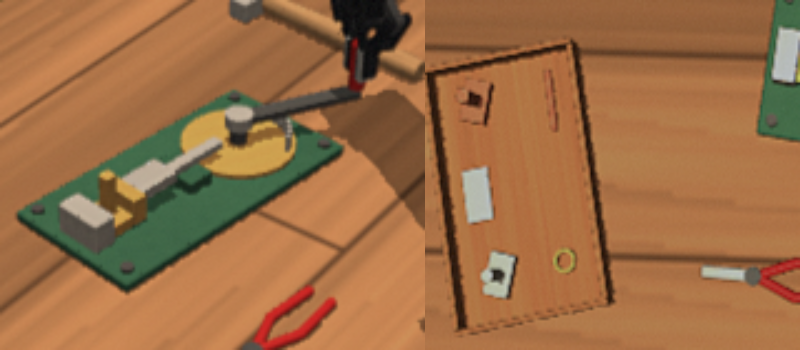

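The casting stands upright against the fixed jaw at about (110,205), and the fingers hold the knob. The other castings are still in the tray. I felt five drops, at about 197, 208, 218, 228 and 238.5°. The lever is now near 241°, and the sixth would come near 248°.

```bash
python3 -c "
from workcell import bot, cam
print(bot.job_done())"
```

```text
the job is handed in; nothing more can be done
None
```

The job is handed in, with no verdict returned: the brass casting stands foot down, released and clamped between the jaws, and the fingers hold the lever about 2–3° past the fifth click, short of the sixth, at 26 s of the 72 s allowed.

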